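# Chock a flow table's disc clear of its anvil

## Robot

A 6-joint arm with a two-finger parallel gripper is mounted at the origin on the work surface. World frame = base frame: x ahead of the robot, y to its left, z up, the work surface at z = 0. Lengths are in m, angles in rad, forces in N, time in s.
With the tool pointing down it reaches from about 0.375 to 0.9 m from the base axis. Payload 3.1 kg.
Tool frame: the origin (TCP) lies midway between the tips of the shut fingers; the grasp point (between the pads) lies 19 mm behind it; x points along the fingers, y is the direction in which the jaws open and shut, and the axes are right-handed (so a half turn about x gives the same grasp; the last joint's range is limited). The gripper opens to 87 mm and grips with 3 to 60 N. Pads are 19 mm wide; open, the fingers measure 117 mm over their backs; the gripper's body (75 mm by 190 mm) begins 51 mm behind the grasp point.
Start: joints at [1.159, 0.527, 1.433, -0, 1.181, -0.178], TCP at [0.145, 0.608, 0.223] pointing down, gripper open.
Joint ranges: [-3.08, 3.08], [-0.75, 2.2], [0.22, 2.44], [-1.43, 4.57], [0, 2.65], [-2.85, 2.85]. Speed limits (rad/s): [2.79, 2.79, 3.14, 3.14, 3.14, 3.14].

## Interface

Orientations are given as a unit quaternion [x, y, z, w].
In Python, from rig import get_obs, imaging, robot gives the robot as it stands.
- The arm moves only by the shell command python3 -m inch 'ROWS' [FORCE]. ROWS is JSON, a list of rows, each a list of 3 entries, a list of its own where there are three numbers: the finger opening in mm, from 0 to 87, then the shift along the tool's x, y, z in mm, then the turn, a rotation vector about the tool's x, y, z in degrees. In form: [[grip, [dx, dy, dz], [wx, wy, wz]], ...]. A call has 1 to 12 rows; each row shifts and turns the pose as measured when the row begins, along the tool's axes as they then stand; what a row does not reach is not made up. A row lasts 1/8 s, in which the tool goes at most 62.5 mm and 10.7 degrees, less where a joint would pass 70% of its speed; a pose out of reach is approached as far as the arm can. A call with a gripper value outside its range is refused whole. The fingers move at their own pace and stop on an object; FORCE is the grip in N (left out, the last holds). Time passes only in rows, so rows that do not move let the fingers close. It gives the time, the measured TCP pose, the force and the opening at its end, in the units of the state.
- get_obs(): the state, without advancing time (a new reading comes with each control period).
- imaging.camera(name): name is "scene" or "top"; returns the picture (420x560x3 uint8, red, green, blue); there is no depth.
- imaging.camera_params(name): a dict with "camera_matrix" (3x3 intrinsics, pixels), "k1" (the pictures are not rectified: a ray, as slopes to the right and down, at radius r is drawn at 1 + k1 r^2 times it, then the intrinsics apply), "xyz" and "rotation" of the camera in the world. Camera axes: x right, y down, z forward; pixel columns grow to the right and rows downward; lengths in m; the calibration is good to about 2 mm. A picture is of the moment at which its call begins. camera_params takes no time and is no camera call.
- robot.hand_in(): hands the job in, once; it reports no verdict.
Trained networks look in the newest picture that a camera, given by its name, has taken for a name from the list of things; names that differ only in an ending like _2 or _b are one class to them, and where a whole thing is asked for, a point or a joint stands for the part that bears it (a point fixed in the world has none). Each returns a list of dicts, best first, with "confidence" (0 to 1); they miss things now and then, are a little off and sometimes report something else, mostly with a low value. They report only what shows in the picture. A call takes as long as a camera call. They do not tell look-alikes from the thing itself.
- imaging.cut_out(camera, target): "pixels" (420x560 bool, what is visible of it) and "box" ([centre column, centre row, width, height] in pixels, round what is visible of it).
- imaging.tip_of(camera, target): "pixel" ([column, row] in pixels: a listed point, or the origin of a listed thing).
The state is a dict: "time": time; "q": joint angles; "joint_velocities": joint speeds; "joint_torque": joint torques, N m; "position": TCP position; "tool_rot": TCP orientation; "ft_force": force on the tool from outside, world axes, zero at the start; "moment": the same for the moment, N m; "grip_width": finger opening in m.
Only numpy, scipy, OpenCV 4.12 (cv2) and the standard library are available. Lean on these libraries where they do the work, as an engineer would, in place of code of your own. Each camera call takes 0.05 s, during which the arm holds its last target. There are 200 camera calls.

## Task

Pick up the orange wedge and slide it, thin end first, along the steel pad of the blue flow table and under the red lift bar, until the aluminium disc just lifts off its anvil: about 4 mm clear, not less than 2 nor more than 6. Lift the disc only with the wedge, without touching it, keep the mould standing on it and leave the tin, the grey shim and the brush alone. Finish while still gripping the wedge, which lies on the pad and carries the disc: do not let go.

Things in the scene. Friction and masses are not known exactly. Their poses are not given: they have to be found in the camera images.
- wedge: Loose orange nylon wedge, 125 mm long, 30 mm wide, about 0.12 kg, lying flat on the bench. Origin: centre of the underside of its grip block; z up, x towards the thin end. Grip block: 35 mm long (x -17.5 to 17.5 mm), 30 mm wide, 45 mm high; grip it from above across its width. Ahead of it a plain ramp, 90 mm long, falls to the thin end at x = 107.5 mm.
- wedge_tip (a point): Middle of the wedge's thin end, on its underside (107.5 mm ahead of the wedge's origin). The ramp's top is 5 mm above the underside at the thin end and 20 mm above it at the grip block (slope 1 in 6).
- frame: Fixed blue frame of a flow table (mortar test machine). Origin: on the bench, on the disc's axis; z up, y level along the steel pad, away from the axis. Round foot, radius 105 mm; column with the anvil on top. The flat level pad is 60 mm wide (x -30 to 30 mm), from y = 45 to 225 mm, its top 110 mm above the bench, its outer end open; a post stands under it at y = 195 mm.
- pad (a point): Point on the top of the pad (110 mm above the bench) straight below the lift bar, 140 mm from the frame's axis. The wedge goes in here, moving towards the axis (frame -y).
- lift_bar (a point): Underside of the middle of the red lift bar: round, 10 mm thick, 66 mm long, level, crosswise to the pad (along frame x), fixed to the disc just outside its rim. With the disc down it is 13 mm above the pad. So the wedge begins to lift when its thin end is about 48 mm past the bar, then lifts 1 mm per 6 mm.
- disc (a joint): Height of the disc above its seat on the anvil, in m: 0 = down, at most 0.012. Aluminium disc, 250 mm across, 6 mm thick, top 138 mm above the bench when down. It slides straight up and down without tilting, and sinks by its weight (about 0.75 kg, plus the 0.3 kg mould on it). Pushing the wedge in takes about 10 to 25 N.
- mould: Loose dark steel cup-shaped mould, 94 mm across the mouth and 60 mm high, standing on the middle of the disc. Origin: centre of its underside, z up.
- tin: Bystander: upright closed aluminium tin, 60 mm across, 70 mm high, on the bench. Origin: centre of its underside.
- shim: Bystander: flat grey steel block 75 x 35 x 16 mm on the bench. Origin: centre of its underside.
- brush: Bystander: hand brush lying on the bench beyond the machine, on the robot's right. Origin: its underside.
Not all that is in view belongs to the job. Of the things shaped like the wedge, the orange one is meant.

How it is judged:
By the outcome, as a careful person would: the job done as asked, in the order asked, and still so for the second after the job is handed in, while the arm keeps its last pose, push and grip.
It also fails if it takes over 50 s, if anything falls off the work surface, if the arm or the gripper's body presses on something with over 40 N, if the wrist force passes 120 N, or if a joint passes its speed limit or range.

## Working session

There is one attempt and no reset: what is moved stays moved. The work goes in short steps, Python scripts to look and compute and a shell command to move; the robot and the scene stay as the last step left them, time stands still between calls to the robot, and variables do not carry over. Pictures are saved under pics/ and viewed, about 8 in all and at most 12, crops included, and the job is handed in when it is done.

```bash
mkdir -p pics
cat > h.py <<'E'
import numpy as np, cv2
from scipy.spatial.transform import Rotation as R
from rig import get_obs, imaging, robot
def ray(cam,px):
    p=imaging.camera_params(cam);K=np.array(p["camera_matrix"])
    d=cv2.undistortPoints(np.array([[px]],float),K,np.array([p["k1"],0,0,0,0.]))[0,0]
    # k1 small-model inverse
    Rm=np.array(p["rotation"]); Rm=Rm if Rm.shape==(3,3) else R.from_quat(Rm).as_matrix()
    return np.array(p["xyz"]),Rm@np.array([d[0],d[1],1.])
def atz(cam,px,z):
    o,d=ray(cam,px);return o+d*(z-o[2])/d[2]
def proj(cam,X):
    p=imaging.camera_params(cam);Rm=np.array(p["rotation"]); Rm=Rm if Rm.shape==(3,3) else R.from_quat(Rm).as_matrix()
    c=Rm.T@(np.array(X)-p["xyz"]);s=c[:2]/c[2];s=s*(1+p["k1"]*(s@s));K=np.array(p["camera_matrix"])
    return K[:2,:2]@s+K[:2,2]
def tri(a,b):
    (o1,d1),(o2,d2)=ray(*a),ray(*b)
    t=np.linalg.lstsq(np.c_[d1,-d2],o2-o1,rcond=None)[0]
    A,B=o1+t[0]*d1,o2+t[1]*d2;return (A+B)/2,np.linalg.norm(A-B)
def save(cam,name): 
    im=imaging.camera(cam);cv2.imwrite("pics/"+name,im[:,:,::-1]);return im
E
python3 - <<'E'
from h import *
np.set_printoptions(precision=4,suppress=True)
a=save("scene","s0.png");b=save("top","t0.png")
for c in("scene","top"):
    print(c,imaging.camera_params(c))
    for t in ["wedge","wedge_tip","frame","pad","lift_bar","mould","tin","shim","brush"]:
        print(t,[(np.round(r["pixel"],1),round(r["confidence"],2)) for r in imaging.tip_of(c,t)[:4]])
print(get_obs())
E
```

```text
scene {'camera_matrix': array([[450.9552,   0.    , 269.5102],
       [  0.    , 450.9552, 209.0514],
       [  0.    ,   0.    ,   1.    ]]), 'k1': -0.12180138577259571, 'xyz': array([1.2277, 0.4435, 1.114 ]), 'rotation': array([ 0.4456,  0.8205, -0.3138, -0.1721])}
wedge [(array([304.1, 235.6]), 0.97), (array([392.4, 245. ]), 0.74), (array([353. , 327.9]), 0.73), (array([419.8, 288.5]), 0.69)]
wedge_tip [(array([447.3, 316.1]), 0.93), (array([367.7, 366.3]), 0.89), (array([272. , 230.4]), 0.77), (array([353.8, 234.9]), 0.71)]
frame [(array([203.3, 239.8]), 0.85)]
pad [(array([240.6, 229.7]), 0.95)]
lift_bar [(array([244.1, 228. ]), 0.75)]
mould [(array([192., 213.]), 0.58)]
tin [(array([313., 304.]), 0.79)]
shim [(array([374.7, 299.3]), 0.7)]
brush [(array([160.8, 188.9]), 0.68)]
top {'camera_matrix': array([[460.767 ,   0.    , 279.1747],
       [  0.    , 460.767 , 210.5216],
       [  0.    ,   0.    ,   1.    ]]), 'k1': -0.061286782526598145, 'xyz': array([ 0.3555, -0.0273,  1.3681]), 'rotation': array([-0.696 ,  0.7165, -0.0329,  0.0345])}
wedge [(array([199.8, 228.4]), 0.95),
[... 334 characters left out ...]
(array([345.2, 151.8]), 0.5)]
lift_bar [(array([293.2, 167.9]), 0.94)]
mould [(array([346.1, 151.6]), 0.65)]
tin [(array([202.3, 170.5]), 0.92)]
shim [(array([152.7, 206.7]), 0.82)]
brush [(array([432.1, 198. ]), 0.86)]
{'time': 1.0, 'q': array([ 1.1585,  0.5275,  1.4327, -0.    ,  1.1814, -0.1785]), 'joint_velocities': array([ 0.0006,  0.0004,  0.0005,  0.0001,  0.0005, -0.0005]), 'joint_torque': array([  0.0014, -44.0019, -17.6991,   0.0635,   0.0504,  -0.    ]), 'position': array([0.1448, 0.608 , 0.2225]), 'tool_rot': array([ 0.0825,  0.7023, -0.0825,  0.7023]), 'ft_force': array([-0.6414,  0.2505,  0.0915]), 'moment': array([-0.0517, -0.0464,  0.0213]), 'grip_width': 0.08677071729214186}
```

View pics/s0.png

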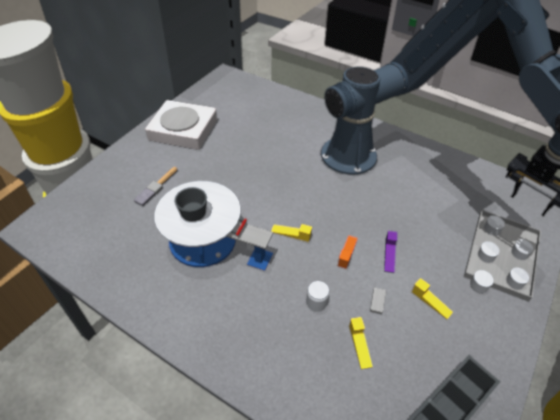

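View pics/t0.png

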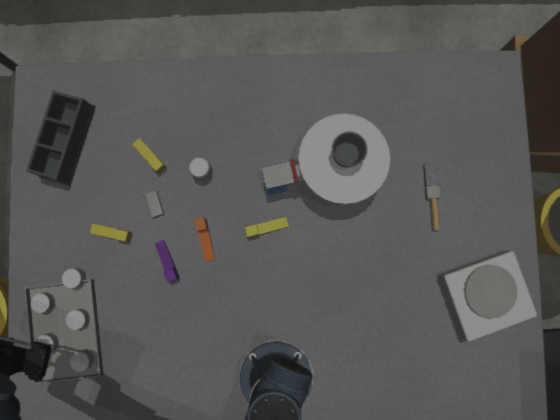

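Scene picture: wedge-like things are yellow (292,232), (433,298), (361,342), purple (391,252) and orange (347,250). In the top picture the orange one is at (204,240), grip block near (202,226), thin end near (209,260). It alone fits by colour. The crop will confirm it and show which way it points.

```bash
cat > m.py <<'E'
from h import *
np.set_printoptions(precision=4,suppress=True)
a=cv2.imread("pics/s0.png");b=cv2.imread("pics/t0.png")
A=cv2.resize(a[220:280,310:390],(400,300),interpolation=cv2.INTER_CUBIC)
B=cv2.resize(b[200:280,165:245],(300,300),interpolation=cv2.INTER_CUBIC)
cv2.imwrite("pics/c0.png",np.hstack([A,B]))
h=cv2.cvtColor(b,cv2.COLOR_BGR2HSV);m=((h[...,0]<14)&(h[...,1]>150)&(h[...,2]>90)).astype(np.uint8);m[:,:170]=0;m[:,240:]=0
m=m[:];ys,xs=np.nonzero(m[200:280]);ys+=200
print("orange top",cv2.minAreaRect(np.c_[xs,ys].astype(np.float32)))
print("wedge origin z0",atz("top",(199.8,228.4),0),"tip z0",atz("top",(209.6,260.2),0))
print("pad",tri(("top",(294.8,170.1)),("scene",(240.6,229.7))),atz("top",(294.8,170.1),.11),atz("scene",(240.6,229.7),.11))
print("bar",tri(("top",(293.2,167.9)),("scene",(244.1,228.))),atz("top",(293.2,167.9),.123),atz("scene",(244.1,228),.123))
print("frame",atz("top",(338.1,165.7),0),atz("scene",(203.3,239.8),0))
print("mould",atz("top",(346.1,151.6),.138),atz("scene",(192,213),.138))
print("tin",atz("top",(202.3,170.5),0),"shim",atz("top",(152.7,206.7),0),atz("scene",(374.7,299.3),0))
# disc rim ellipse in top view
for c,t in (("top","disc"),("scene","disc")):
    imaging.camera(c)
    r=imaging.cut_out(c,t)
    for k in r[:2]: print(c,k["confidence"],k["box"])
    p=r[0]["pixels"].astype(np.uint8);np.save(f"disc_{c}.npy",p)
    cs=max(cv2.findContours(p,0,1)[0],key=cv2.contourArea);hull=cv2.convexHull(cs)[:,0]
    P=np.array([atz(c,q.astype(float),.138)[:2] for q in hull])
    s=np.linalg.lstsq(np.c_[2*P,np.ones(len(P))],(P**2).sum(1),rcond=None)[0]
    print("disc centre",s[:2],"r",np.sqrt(s[2]+s[:2]@s[:2]))
    imaging.cut_out
E
python3 m.py
```

```text
orange top ((204.6556396484375, 238.95852661132812), (42.514339447021484, 10.048843383789062), 75.0685806274414)
wedge origin z0 [0.4399 0.2119 0.    ] tip z0 [0.3448 0.1841 0.    ]
pad (array([ 0.5851, -0.0706,  0.1146]), np.float64(0.004236998703712197)) [ 0.587  -0.0726  0.11  ] [ 0.5812 -0.071   0.11  ]
bar (array([ 0.5862, -0.0621,  0.1299]), np.float64(0.012969398470074608)) [ 0.5908 -0.0679  0.123 ] [ 0.5791 -0.0596  0.123 ]
frame [ 0.6169 -0.2075  0.    ] [ 0.6079 -0.2018  0.    ]
mould [ 0.6289 -0.2127  0.138 ] [ 0.6254 -0.2108  0.138 ]
tin [0.6144 0.2023 0.    ] shim [0.509  0.3532 0.    ] [0.5122 0.3404 0.    ]
top 0.7 [340.1, 159.6, 98.3, 93.5]
disc centre [ 0.6121 -0.2005] r 0.12669429732935863
scene 0.86 [200.4, 214.4, 90.6, 61.5]
disc centre [ 0.6116 -0.1932] r 0.12928644821055993
```

View pics/c0.png

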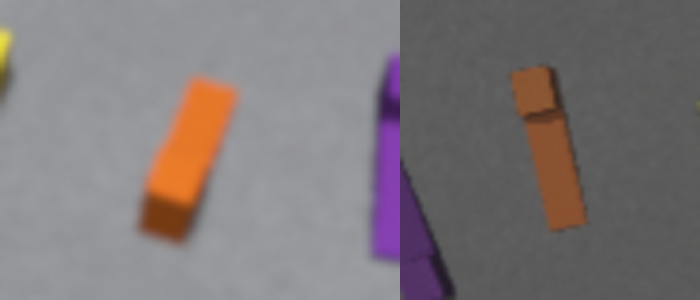

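Crop: the orange wedge is confirmed. Its block is at the far end (top-image px ~(201,224)) and the thin end points back towards the robot (~(210,260)). Next: refine the wedge pose and the pad axis.

```bash
cat > m2.py <<'E'
from h import *
np.set_printoptions(precision=4,suppress=True)
b=cv2.imread("pics/t0.png")
blk=atz("top",(200.7,224.3),.045);tip=atz("top",(209.7,260.4),.0025)
v=tip-blk;print("blk",blk,"tip",tip,"len",np.linalg.norm(v[:2]),"yaw",np.degrees(np.arctan2(v[1],v[0])))
for c,roi in(("top",(255,155,300,195)),("scene",(225,215,285,260))):
    im=cv2.imread("pics/s0.png" if c=="scene" else "pics/t0.png");x0,y0,x1,y1=roi
    s=im[y0:y1,x0:x1];g=s.min(2);t,m=cv2.threshold(g,0,255,cv2.THRESH_OTSU)
    n,l,st,ce=cv2.connectedComponentsWithStats(m)
    print(c,t,[(st[i],ce[i]+[x0,y0]) for i in range(1,n) if st[i][4]>40])
    big=cv2.resize(s,None,fx=8 if c=="top" else 7,fy=8 if c=="top" else 7,interpolation=cv2.INTER_CUBIC);cv2.imwrite(f"pics/pad_{c}.png",big)
A=cv2.imread("pics/pad_top.png");B=cv2.imread("pics/pad_scene.png")
H=max(A.shape[0],B.shape[0]);f=lambda q:cv2.copyMakeBorder(q,0,H-q.shape[0],0,0,0)
print(A.shape,B.shape)
cv2.imwrite("pics/pad.png",np.hstack([f(A),f(B)]))
E
python3 m2.py
```

```text
blk [0.4488 0.2013 0.045 ] tip [0.3442 0.1834 0.0025] len 0.10614455144537208 yaw -170.31879305156954
top 78.0 [(array([   0,    0,   45,   40, 1305], dtype=int32), array([273.554, 170.951]))]
scene 114.0 [(array([   0,    0,   60,   45, 1523], dtype=int32), array([259.306 , 231.1149])), (array([ 6, 39, 18,  6, 68], dtype=int32), array([240.75  , 257.2794]))]
(320, 360, 3) (315, 420, 3)
```

View pics/pad.png

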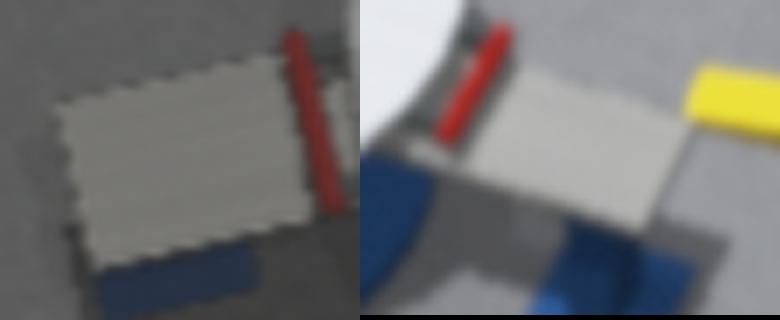

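Crops show the pad's outer edge (top px (262.5,168)–(267,188), scene (272.6,232)–(265,248)) and the red bar's ends (top (291.6,159)–(296.6,181), scene (245.7,219)–(237,235.) ).

Run:
```python
from h import *
np.set_printoptions(precision=4,suppress=True)
from scipy.optimize import least_squares
# frame coords -> px
obs=[("top",(262.5,168.1),(30,225,110)),("top",(267.1,188.4),(-30,225,110)),("scene",(272.6,232.4),(30,225,110)),("scene",(265,248.1),(-30,225,110)),
("top",(291.6,159.4),(33,140,130)),("top",(296.6,180.9),(-33,140,130)),("scene",(245.7,219.3),(33,140,130)),("scene",(237.1,234.6),(-33,140,130))]
for sgn in(1,-1):
  def f(p,full=False):
    th=p[2];ey=np.array([np.cos(th),np.sin(th),0]);ex=np.array([ey[1],-ey[0],0])*1
    r=[]
    for c,px,(x,y,z) in obs:
        X=np.array([p[0],p[1],0])+sgn*x*ex/1e3+y*ey/1e3+[0,0,z/1e3]; r.append(proj(c,X)-px)
    dc=np.array([.612,-.197])
    return np.array(r) if full else np.r_[np.ravel(r),(p[:2]-dc)/.002]
  s=least_squares(f,[.612,-.2,1.77]);print(sgn,s.x,np.degrees(s.x[2]),s.cost);print(f(s.x,True))
  ey=np.array([np.cos(s.x[2]),np.sin(s.x[2])]);print("pad pt",s.x[:2]+.14*ey,"outer",s.x[:2]+.225*ey)
```

```text
1 [ 0.6152 -0.2033  1.7994] 103.10088744496757 649.8933487075424
[[ -2.1473   0.7159]
 [ -1.2945   1.1727]
 [ -7.1139  14.3178]
 [  7.6948 -17.0826]
 [ -1.7165  -0.8227]
 [ -0.4718   0.787 ]
 [ -9.1873  15.5731]
 [  8.212  -16.5418]]
pad pt [ 0.5835 -0.067 ] outer [0.5642 0.0158]
-1 [ 0.613  -0.2037  1.7789] 101.92306394523955 988.3254182140654
[[  2.836   20.6871]
 [ -6.7812 -20.4697]
 [  0.0397  -0.6953]
 [  0.0055  -0.7785]
 [  4.184   22.1134]
 [ -6.5772 -22.614 ]
 [ -0.2268  -0.9992]
 [ -0.8719   0.398 ]]
pad pt [ 0.5841 -0.0667] outer [0.5665 0.0165]
```

Run:
```python
from h import *
np.set_printoptions(precision=4,suppress=True)
from scipy.optimize import least_squares
obs=[("top",(262.5,168.1),(30,225,110)),("top",(267.1,188.4),(-30,225,110)),("scene",(272.6,232.4),(-30,225,110)),("scene",(265,248.1),(30,225,110)),
("top",(291.6,159.4),(33,140,130)),("top",(296.6,180.9),(-33,140,130)),("scene",(245.7,219.3),(-33,140,130)),("scene",(237.1,234.6),(33,140,130))]
def f(p,full=False):
    th=p[2];ey=np.array([np.cos(th),np.sin(th),0]);ex=np.array([ey[1],-ey[0],0])
    r=[proj(c,np.array([p[0],p[1],0])+x*ex/1e3+y*ey/1e3+[0,0,z/1e3])-px for c,px,(x,y,z) in obs]
    return np.array(r) if full else np.r_[np.ravel(r),(p[:2]-[.612,-.197])/.005]
s=least_squares(f,[.612,-.2,1.77]);print(s.x,np.degrees(s.x[2]),s.cost);print(f(s.x,True))
np.save("frame.npy",s.x)
print("scene blk",atz("scene",(346,255.8),.045), tri(("scene",(346,255.8)),("top",(200.7,224.3))))
o=get_obs();M=R.from_quat(o["tool_rot"]).as_matrix();print(M,o["time"])
```

```text
[ 0.612  -0.2053  1.7733] 101.5999339731531 7.784652688340904
[[-1.6312 -0.266 ]
 [-1.3309  0.3184]
 [-0.3417 -0.837 ]
 [-0.498  -0.9639]
 [-0.9727 -1.0445]
 [-0.3413  0.7152]
 [-0.5277 -1.2525]
 [-1.2994  0.0902]]
scene blk [0.452  0.2117 0.045 ] (array([0.4478, 0.2064, 0.0363]), np.float64(0.0078816748153276))
[[-0.      0.2317  0.9728]
 [ 0.      0.9728 -0.2317]
 [-1.      0.     -0.    ]] 1.2
```

```bash
cat > d.py <<'E'
import sys;from h import *
np.set_printoptions(precision=2,suppress=True)
# args: x y z(m) yaw_of_tool_y(deg)
x,y,z,a=map(float,sys.argv[1:]);o=get_obs();M=R.from_quat(o["tool_rot"])
c,s=np.cos(np.radians(a)),np.sin(np.radians(a))
T=R.from_matrix(np.array([[0,c,-(-s)],[0,s,-c],[-1,0,0]]))
print("t",o["time"],"pos",o["position"]*1e3,"shift mm",M.inv().apply(np.array([x,y,z])-o["position"])*1e3,"turn deg",np.degrees((M.inv()*T).as_rotvec()),"F",o["ft_force"],"M",o["moment"],"w",o["grip_width"]*1e3,"q",o["q"])
E
python3 -m inch '[[87,[0,-32,39],[0,0,0]],[87,[0,-32,39],[0,0,0]],[87,[0,-32,39],[0,0,0]],[87,[0,-32,39],[0,0,0]],[87,[0,-32,39],[0,0,0]],[87,[0,-32,39],[0,0,0]],[87,[0,-32,39],[0,0,0]],[87,[0,-32,39],[0,0,0]],[87,[0,-32,39],[0,0,0]],[87,[0,-32,39],[0,0,0]]]' 40 | tail -c 600
python3 d.py .449 .205 .15 -80.3
```

```text
time: 2.45
position: [0.4604, 0.1999, 0.2239]
tool_rot: [0.082, 0.7, -0.077, 0.705]
ft_force: [0.0, 0.8, -0.7]
grip_width: 0.087
t 2.45 pos [460.44 199.89 223.93] shift mm [ 73.87   1.8  -12.75] turn deg [157.36  -0.56  -0.61] F [ 0.03  0.77 -0.66] M [ 0.    0.02 -0.04] w 87.01605923913563 q [ 0.18  0.36  1.74  0.01  1.03 -1.16]
```

```bash
python3 -m inch '[[87,[0,0,0],[10.5,0,0]],[87,[0,0,0],[10.5,0,0]],[87,[0,0,0],[10.5,0,0]],[87,[0,0,0],[10.5,0,0]],[87,[0,0,0],[10.5,0,0]],[87,[0,0,0],[10.5,0,0]],[87,[0,0,0],[10.5,0,0]],[87,[0,0,0],[10.5,0,0]],[87,[0,0,0],[10.5,0,0]],[87,[0,0,0],[10.5,0,0]],[87,[0,0,0],[10.5,0,0]],[87,[0,0,0],[10.5,0,0]]]' | tail -c 600
python3 d.py .449 .205 .15 -80.3
```

```text
time: 3.95
position: [0.4654, 0.1956, 0.2257]
tool_rot: [0.674, 0.231, -0.663, 0.23]
ft_force: [-0.1, 0.5, -1.1]
grip_width: 0.0872
t 3.95 pos [465.44 195.63 225.7 ] shift mm [ 75.53 -17.72   8.33] turn deg [28.33 -0.9   0.06] F [-0.06  0.51 -1.07] M [-0.08  0.14  0.04] w 87.18694637699369 q [0.17 0.36 1.74 0.01 1.03 1.08]
```

```bash
python3 -m inch '[[87,[0,0,0],[10.5,0,0]],[87,[0,0,0],[10.5,0,0]],[87,[0,0,0],[10.5,0,0]],[87,[0,0,0],[0,0,0]]]' >/dev/null
python3 d.py .449 .205 .13 -80.3
```

```text
t 4.45 pos [465.8  195.69 226.3 ] shift mm [ 96.1  -10.42  17.27] turn deg [-3.79 -0.91  0.31] F [-0.53 -0.2  -0.13] M [-0.04  0.21  0.02] w 87.07055370387727 q [0.17 0.36 1.74 0.01 1.03 1.64]
```

```bash
python3 -m inch '[[87,[32,-5,8],[-3.8,-0.9,0.3]],[87,[32,-5,8],[0,0,0]],[87,[50,0,0],[0,0,0]],[87,[0,0,0],[0,0,0]]]' >/dev/null
python3 d.py .449 .205 .013 -80.3
python3 - <<'E'
from h import *
a=save("scene","s1.png");b=save("top","t1.png")
A=cv2.resize(a[190:280,290:410],(480,360),interpolation=cv2.INTER_CUBIC)
B=cv2.resize(b[200:280,165:235],(315,360),interpolation=cv2.INTER_CUBIC)
cv2.imwrite("pics/c1.png",np.hstack([A,B])[:,:,::-1])
E
```

```text
t 4.95 pos [451.52 204.38 111.3 ] shift mm [98.29 -1.08  2.95] turn deg [ 0.89 -0.34 -0.  ] F [-0.98 -0.03  0.14] M [-0.07  0.16 -0.04] w 87.36081415124966 q [ 0.2   0.53  1.86 -0.    0.74  1.59]
```

View pics/c1.png

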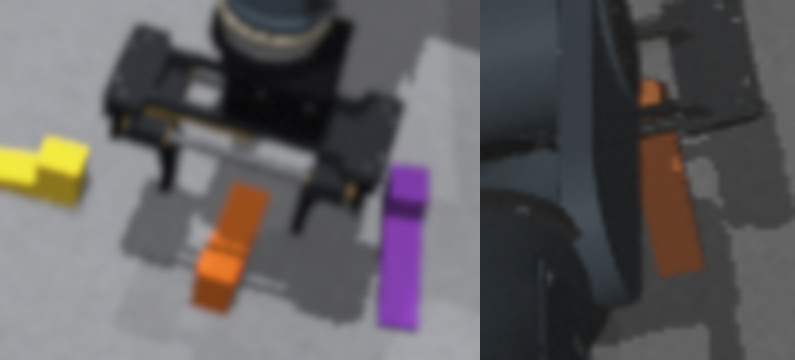

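Close view: the block's top face is at scene px ~(345,255), and the open jaws straddle it at (331,236) and (364,247). The gap to the yellow and purple pieces is clear. I'll check the fingertip projection to see the calibration bias.

Run:
```python
from h import *
np.set_printoptions(precision=4,suppress=True)
o=get_obs();M=R.from_quat(o["tool_rot"]).as_matrix();p=o["position"]
for s in(-1,1): print("tip px pred",proj("scene",p+M[:,1]*s*.0435))
print(proj("scene",p))
for c,px in(("scene",(344.6,255.2)),("top",(200.5,224.2))): print(atz(c,px,.045))
imaging.camera("scene")
for t in ("wedge","wedge_tip"): print([(r["pixel"],r["confidence"]) for r in imaging.tip_of("scene",t)])
w=np.radians(-170.3);u=np.array([np.cos(w),np.sin(w),0]);n=np.array([-u[1],u[0],0])
for oo in([.4488,.2015,0],[.452,.2117,0],[.449,.207,0]):
    print([proj(c,np.array(oo)+u*a+n*b+[0,0,z]) .round(1).tolist() for c in("scene","top") for a,b,z in((-.0175,.015,.045),(-.0175,-.015,.045),(.1075,.015,.005),(.1075,-.015,.005))])
```

```text
tip px pred [361.6244 245.5436]
tip px pred [331.9497 236.282 ]
[346.6931 240.8847]
[0.4523 0.2072 0.045 ]
[0.4491 0.2018 0.045 ]
[([354.5, 329.2], 0.96), ([341.9, 260.1], 0.91), ([417.3, 290.1], 0.79), ([302.2, 239.6], 0.77), ([389.6, 243.2], 0.59)]
[([366.6, 366.6], 0.95), ([446.2, 318.6], 0.91), ([391.1, 269.7], 0.8), ([272.4, 230.4], 0.67), ([350.1, 233.5], 0.63)]
[[336.7, 256.4], [346.6, 259.6], [347.3, 234.3], [356.4, 237.2], [204.6, 217.4], [194.4, 219.4], [214.6, 259.9], [204.6, 261.9]]
[[339.3, 258.7], [349.2, 261.9], [349.7, 236.3], [358.9, 239.3], [201.1, 216.4], [190.9, 218.4], [211.1, 258.9], [201.1, 260.9]]
[[338.4, 257.2], [348.2, 260.5], [348.8, 235.1], [357.9, 238.0], [202.7, 217.4], [192.5, 219.4], [212.7, 259.9], [202.7, 261.9]]
```

The estimates agree on about (0.451, 0.204), which is right under the TCP. Descend and grip.

```bash
python3 -m inch '[[87,[45,0,0],[0.9,-0.3,0]],[87,[40,0,0],[0,0,0]],[87,[12,0,0],[0,0,0]],[87,[0,0,0],[0,0,0]],[20,[0,0,0],[0,0,0]],[20,[0,0,0],[0,0,0]],[20,[0,0,0],[0,0,0]],[20,[0,0,0],[0,0,0]],[20,[0,0,0],[0,0,0]],[20,[0,0,0],[0,0,0]]]' 50 | tail -c 200
python3 d.py .451 .2045 .013 -80.3
```

```text
time: 6.45
position: [0.4682, 0.2079, 0.0288]
tool_rot: [0.719, 0.061, -0.69, 0.058]
ft_force: [-0.2, 0.1, 0.1]
grip_width: 0.0345
t 6.45 pos [468.17 207.9   28.82] shift mm [15.1   0.49 18.12] turn deg [-0.04 -2.32  0.08] F [-0.15  0.13  0.09] M [-0.07  0.2  -0.02] w 34.52445259196969 q [0.2  0.69 1.89 0.   0.52 1.6 ]
```

```bash
python3 -m inch '[[70,[0,0,18],[0,-2.3,0]],[70,[0,0,0],[0,0,0]],[70,[0,0,0],[0,0,0]]]' 50 | tail -c 200
python3 d.py .451 .2045 .013 -80.3
```

```text
time: 6.82
position: [0.4485, 0.2046, 0.0278]
tool_rot: [-0.703, -0.06, 0.706, -0.059]
ft_force: [-0.3, 0.6, 1.2]
grip_width: 0.0571
t 6.825 pos [448.54 204.56  27.78] shift mm [14.77  0.5  -2.47] turn deg [-0.03  0.22  0.07] F [-0.26  0.61  1.18] M [-0.06  0.16 -0.04] w 57.11386741639616 q [0.2  0.69 1.9  0.   0.55 1.6 ]
```

```bash
python3 -m inch '[[70,[8,0,-1],[0,0,0]],[70,[7,0,-1],[0,0,0]],[70,[0,0,0],[0,0,0]]]' 50 | tail -c 200
python3 d.py .451 .2045 .013 -80.3
```

```text
time: 7.2
position: [0.4509, 0.2049, 0.0115]
tool_rot: [-0.703, -0.06, 0.706, -0.059]
ft_force: [0.9, -0.6, -1.0]
grip_width: 0.0694
t 7.2 pos [450.88 204.95  11.49] shift mm [-1.51  0.46 -0.04] turn deg [-0.03  0.2   0.07] F [ 0.88 -0.63 -1.03] M [-0.05  0.14  0.02] w 69.40112654990129 q [0.2  0.73 1.9  0.   0.52 1.6 ]
```

```bash
python3 -m inch '[[20,[0,0,0],[0,0,0]],[20,[0,0,0],[0,0,0]],[20,[0,0,0],[0,0,0]],[20,[0,0,0],[0,0,0]],[20,[0,0,0],[0,0,0]],[20,[0,0,0],[0,0,0]],[20,[0,0,0],[0,0,0]]]' 50 | tail -c 200
python3 d.py .451 .2045 .013 -80.3
python3 - <<'E'
from h import *
a=save("scene","s2.png");b=save("top","t2.png")
A=cv2.resize(a[190:280,290:410],(480,360),interpolation=cv2.INTER_CUBIC)
B=cv2.resize(b[200:280,165:235],(315,360),interpolation=cv2.INTER_CUBIC)
cv2.imwrite("pics/c2.png",np.hstack([A,B])[:,:,::-1])
E
```

```text
time: 8.07
position: [0.4511, 0.205, 0.0116]
tool_rot: [-0.703, -0.06, 0.706, -0.059]
ft_force: [-0.2, 0.1, -0.1]
grip_width: 0.0295
t 8.075 pos [451.11 204.98  11.6 ] shift mm [-1.4   0.45  0.19] turn deg [-0.03  0.18  0.07] F [-0.21  0.07 -0.12] M [-0.12  0.14 -0.04] w 29.51009846222284 q [0.2  0.73 1.9  0.   0.52 1.6 ]
```

View pics/c2.png

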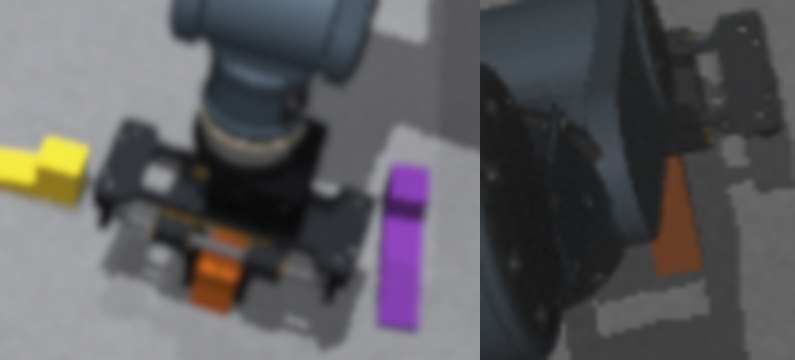

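Gripped: 29.5 mm opening with the jaws square on the block (scene px ~(344,255)). Now lift.

```bash
python3 -m inch '[[20,[-20,0,0],[0,0,0]],[20,[-30,0,0],[0,0,0]],[20,[-30,0,0],[0,0,0]],[20,[-30,0,0],[0,0,0]],[20,[-25,0,0],[0,0,0]],[20,[0,0,0],[0,0,0]]]' | tail -c 200
python3 d.py .5426 .1327 .145 11.6
```

```text
time: 8.93
position: [0.45, 0.2045, 0.149]
tool_rot: [-0.702, -0.06, 0.707, -0.059]
ft_force: [-0.2, -0.1, -1.7]
grip_width: 0.0296
t 8.925 pos [450.03 204.52 149.  ] shift mm [  3.31  86.33 -79.25] turn deg [-91.95   0.27   0.39] F [-0.18 -0.11 -1.74] M [-0.03  0.11  0.05] w 29.647460579856517 q [0.2  0.47 1.82 0.   0.86 1.6 ]
```

```bash
python3 -m inch '[[20,[0,0,0],[-10,0,0]],[20,[0,0,0],[-10,0,0]],[20,[0,0,0],[-10,0,0]],[20,[0,0,0],[-10,0,0]],[20,[0,0,0],[-10,0,0]],[20,[0,0,0],[-10,0,0]],[20,[0,0,0],[-10,0,0]],[20,[0,0,0],[-10,0,0]],[20,[0,0,0],[-10,0,0]],[20,[0,0,0],[0,0,0]]]' | tail -c 200
python3 d.py .5426 .1327 .145 11.6
```

```text
time: 10.18
position: [0.4394, 0.2021, 0.1347]
tool_rot: [0.433, 0.56, -0.452, 0.543]
ft_force: [0.0, 0.5, -1.5]
grip_width: 0.0295
t 10.175 pos [439.37 202.13 134.74] shift mm [-13.48  85.36  90.08] turn deg [ 0.89 -0.13  2.01] F [ 0.04  0.48 -1.46] M [-0.05  0.    0.06] w 29.511742303997284 q [ 0.2   0.49  1.84  0.    0.84 -0.02]
```

```bash
python3 -m inch '[[20,[-13,0,0],[0.9,0,2]],[20,[0,29,30],[0,0,0]],[20,[0,28,30],[0,0,0]],[20,[0,28,30],[0,0,0]],[20,[0,0,0],[0,0,0]],[20,[0,0,0],[0,0,0]]]' | tail -c 200
python3 d.py .5426 .1327 .145 11.6
python3 - <<'E'
from h import *
a=save("scene","s3.png");b=save("top","t3.png")
A=cv2.resize(a[180:270,220:340],(440,330),interpolation=cv2.INTER_CUBIC)
B=cv2.resize(b[120:215,215:315],(347,330),interpolation=cv2.INTER_CUBIC)
cv2.imwrite("pics/c3.png",np.hstack([A,B])[:,:,::-1])
E
```

```text
time: 10.92
position: [0.5399, 0.129, 0.149]
tool_rot: [0.452, 0.545, -0.45, 0.545]
ft_force: [0.8, -0.8, -2.5]
grip_width: 0.0295
t 10.925 pos [539.93 128.96 148.95] shift mm [ 3.97  3.32 -3.17] turn deg [-0.83 -0.13 -0.12] F [ 0.75 -0.82 -2.45] M [-0.07  0.02  0.03] w 29.521685946532145 q [ 0.03  0.53  1.68  0.    0.93 -0.16]
```

View pics/c3.png

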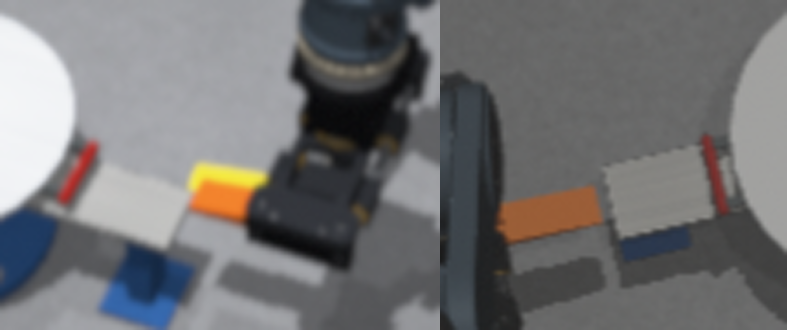

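Top view: the tip edge centre is at ~(260.3,178.6) px and the pad outer edge centre at ~(263.5,178.4). The wedge is nearly in line and just short of the pad. Compute the offsets.

```bash
cat > e.py <<'E'
from h import *
np.set_printoptions(precision=1,suppress=True)
f=np.load("frame.npy");ey=np.array([np.cos(f[2]),np.sin(f[2])]);ex=np.array([ey[1],-ey[0]])
def fr(p): d=(np.array(p)[:2]-f[:2])*1e3; return np.array([d@ex,d@ey])
E
python3 - <<'E'
from e import *
print("tip",fr(atz("top",(260.3,178.55),.1424)),[fr(atz("top",q,.1424)) for q in((259,173.5),(261.6,183.6))])
print("pad end",[fr(atz("top",q,.11)) for q in((261.6,168.6),(265.4,188.2))])
print("bar ends",[fr(atz("top",(215+(a-440)/3.47-.36,120+b/3.47-.36),.13)) for a,b in((708,137),(722,212))])
# scene: tip edge left top (193,185) to (190,208)?
s=lambda a,b:(220+a/3.667-.36,180+b/3.667-.36)
print("scene tip",[fr(atz("scene",s(*q),.1424)) for q in((199,180),(188,207))],"padend",[fr(atz("scene",s(*q),.11)) for q in((188,190),(168,248))])
print("bar scene",[fr(atz("scene",s(*q),.13)) for q in((95,145),(64,201))])
o=get_obs();print("tcp",fr(o["position"]))
E
```

```text
tip [ -4.5 233.1] [array([  9.7, 233.4]), array([-18.7, 232.8])]
pad end [array([ 27.4, 223.5]), array([-28.4, 225.7])]
bar ends [array([ 30.1, 137.2]), array([-30.4, 140.4])]
scene tip [array([-16.5, 234.9]), array([ 11. , 236.6])] padend [array([-29. , 221.3]), array([ 29.5, 227.6])]
bar scene [array([-29.4, 142.7]), array([ 30.9, 143. ])]
tcp [ -3.1 342.2]
```

```bash
python3 -m inch '[[20,[6,3.3,0],[-0.8,0,0]],[20,[6,0,10],[0,0,0]],[20,[0,0,15],[0,0,0]],[20,[0,0,15],[0,0,0]],[20,[0,0,10],[0,0,0]],[20,[0,0,0],[0,0,0]],[20,[0,0,0],[0,0,0]]]' | tail -c 200
python3 d.py .5768 -.0337 .1216 11.6; python3 -c "
from e import *;print(fr(get_obs()['position']))"
```

```text
time: 11.9
position: [0.5529, 0.0779, 0.1361]
tool_rot: [0.447, 0.549, -0.445, 0.548]
ft_force: [-0.3, 0.7, -1.8]
grip_width: 0.0296
t 11.9 pos [552.86  77.95 136.07] shift mm [ 14.23   0.76 114.21] turn deg [ 0.11 -0.12 -0.09] F [-0.34  0.65 -1.78] M [-0.06  0.05 -0.  ] w 29.64418178437725 q [-0.06  0.56  1.68  0.    0.9  -0.27]
[ -0.9 289.4]
```

```bash
python3 -m inch '[[20,[5,0.8,0],[0,0,0]],[20,[5,0,0],[0,0,0]],[20,[2,0,0],[0,0,0]],[20,[0,0,0],[0,0,0]],[20,[1,0,0],[0,0,0]],[20,[1,0,0],[0,0,0]],[20,[0,0,0],[0,0,0]]]' | tail -c 200
python3 d.py .5768 -.0337 .1216 11.6
```

```text
time: 12.78
position: [0.5533, 0.0795, 0.1218]
tool_rot: [0.447, 0.549, -0.445, 0.549]
ft_force: [-0.7, 0.2, 0.2]
grip_width: 0.0294
t 12.775 pos [553.35  79.49 121.82] shift mm [ -0.02  -0.23 115.6 ] turn deg [ 0.22 -0.12 -0.09] F [-0.72  0.21  0.19] M [-0.3   0.15 -0.12] w 29.383864377118766 q [-0.06  0.58  1.69  0.    0.87 -0.27]
```

Touching the pad: Fz went from −1.8 to 0.2 at the expected height. Slide in.

```bash
python3 -m inch '[[20,[0,0,10],[0,0,0]],[20,[0,0,15],[0,0,0]],[20,[0,0,15],[0,0,0]],[20,[0,0,10],[0,0,0]],[20,[0,0,0],[0,0,0]]]' | tail -c 200
python3 d.py .5768 -.0337 .1216 11.6; python3 -c "
from e import *;print(fr(get_obs()['position']))"
```

```text
time: 13.4
position: [0.5656, 0.0257, 0.1218]
tool_rot: [0.447, 0.548, -0.445, 0.549]
ft_force: [-0.3, 0.1, 0.7]
grip_width: 0.0297
t 13.4 pos [565.62  25.69 121.84] shift mm [ 0.18 -1.15 60.42] turn deg [ 0.15 -0.05 -0.23] F [-0.35  0.08  0.68] M [-0.25 -0.03  0.02] w 29.687307722665466 q [-0.15  0.58  1.68  0.    0.88 -0.36]
[  1.  235.6]
```

```bash
python3 -m inch '[[20,[0,-1,10],[0,0,0]],[20,[0,0,10],[0,0,0]],[20,[0,0,6],[0,0,0]],[20,[0.3,0,4],[0,0,0]],[20,[0,0,0],[0,0,0]]]' | tail -c 200
python3 d.py .5768 -.0337 .1216 11.6; python3 -c "
from e import *;print(fr(get_obs()['position']))"
```

```text
time: 14.02
position: [0.5709, -0.0055, 0.1217]
tool_rot: [0.447, 0.548, -0.445, 0.549]
ft_force: [1.0, -0.7, 0.7]
grip_width: 0.0296
t 14.025 pos [570.93  -5.51 121.74] shift mm [ 0.11 -0.01 28.8 ] turn deg [ 0.18 -0.07 -0.23] F [ 0.98 -0.71  0.68] M [-0.37  0.06 -0.08] w 29.61884813655931 q [-0.21  0.59  1.66  0.    0.88 -0.41]
[ -0. 204.]
```

```bash
for i in 1; do python3 -m inch '[[20,[0,0,3],[0,0,0]],[20,[0,0,0],[0,0,0]]]' >/dev/null; python3 d.py .5768 -.0337 .1216 11.6;done
python3 -m inch '[[20,[0,0,3],[0,0,0]],[20,[0,0,0],[0,0,0]]]' >/dev/null; python3 d.py .5768 -.0337 .1216 11.6
python3 -m inch '[[20,[0,0,3],[0,0,0]],[20,[0,0,0],[0,0,0]]]' >/dev/null; python3 d.py .5768 -.0337 .1216 11.6
```

```text
t 14.275 pos [571.54  -8.51 121.75] shift mm [ 0.13 -0.01 25.73] turn deg [ 0.22 -0.04 -0.23] F [0.43 0.36 0.24] M [-0.43  0.    0.01] w 29.475743133510456 q [-0.21  0.59  1.66  0.    0.89 -0.42]
t 14.525 pos [571.7  -10.13 121.68] shift mm [ 0.    0.16 24.12] turn deg [ 0.22 -0.18 -0.2 ] F [ 0.9  -0.78  0.84] M [-0.46  0.08 -0.01] w 29.65184828739931 q [-0.22  0.59  1.66  0.01  0.89 -0.43]
t 14.775 pos [571.81 -10.32 121.65] shift mm [-0.13  0.09 23.91] turn deg [ 0.23 -0.43 -0.2 ] F [ 0.84 -1.33  0.35] M [-0.87  0.03  0.09] w 29.79625669532274 q [-0.22  0.59  1.66  0.01  0.89 -0.43]
```

Contact occurs exactly where predicted (24 mm before the goal). Zero rows release the push, so I'll use pushing rows without them.

```bash
python3 -m inch '[[20,[0.3,0,6],[0,0,0]]]' 60 >/dev/null; python3 d.py .5768 -.0337 .1216 11.6
python3 -m inch '[[20,[0.3,0,8],[0,0,0]]]' >/dev/null; python3 d.py .5768 -.0337 .1216 11.6
```

```text
t 14.9 pos [572.02 -11.84 121.58] shift mm [-0.37  0.25 22.37] turn deg [ 0.11 -0.92 -0.18] F [-1.59 19.98  9.82] M [2.59 0.29 0.11] w 29.649534068853413 q [-0.22  0.59  1.66  0.02  0.9  -0.44]
t 15.025 pos [572.12 -14.16 121.53] shift mm [-0.6   0.66 20.07] turn deg [-0.01 -1.51 -0.13] F [-2.17 20.22  7.79] M [2.53 0.26 0.08] w 29.902518764205738 q [-0.23  0.59  1.65  0.03  0.9  -0.46]
```

```bash
python3 -m inch '[[20,[-0.3,0.5,8],[0,-2.5,0]],[20,[-0.3,0.3,8],[0,-2,0]]]' >/dev/null; python3 d.py .5768 -.0337 .1216 11.6
python3 -m inch '[[20,[0,0.3,8],[0,-2,0]]]' >/dev/null; python3 d.py .5768 -.0337 .1216 11.6
```

```text
t 15.275 pos [572.66 -19.25 121.5 ] shift mm [ 0.38  1.27 14.97] turn deg [-0.47  1.84  0.02] F [-1.01 15.44  3.61] M [3.33 0.1  0.18] w 29.728824643490505 q [-0.21  0.59  1.66 -0.04  0.88 -0.38]
t 15.4 pos [572.86 -21.33 121.47] shift mm [ 0.6   1.53 12.88] turn deg [-0.69  3.25  0.07] F [-0.54 17.71  5.58] M [3.5  0.14 0.16] w 29.178769900627064 q [-0.2   0.59  1.66 -0.07  0.87 -0.35]
```

```bash
python3 -m inch '[[20,[0,1,7],[-0.4,2,0]]]' >/dev/null; python3 d.py .5768 -.0337 .1216 11.6
python3 -m inch '[[20,[0,1,7],[-0.4,1.5,0]]]' >/dev/null; python3 d.py .5768 -.0337 .1216 11.6
```

```text
t 15.525 pos [572.71 -22.03 121.53] shift mm [ 0.07  1.72 12.24] turn deg [-0.29  0.67  0.23] F [-2.55 15.19  3.24] M [1.99 0.24 0.03] w 29.321021940127423 q [-0.23  0.59  1.65 -0.02  0.89 -0.41]
t 15.65 pos [572.65 -23.26 121.45] shift mm [-0.45  1.96 11.05] turn deg [ 0.03 -1.46  0.39] F [-3.88 14.74  4.67] M [ 2.07  0.24 -0.04] w 29.509894998127155 q [-0.25  0.6   1.65  0.03  0.92 -0.46]
```

```bash
python3 -m inch '[[20,[0,1.5,8],[0,-1.3,0.2]],[20,[0,1,8],[0,-0.4,0.2]]]' >/dev/null; python3 d.py .5768 -.0337 .1216 11.6
python3 - <<'E'
from h import *
a=save("scene","s4.png");b=save("top","t4.png")
A=cv2.resize(a[170:260,200:320],(440,330),interpolation=cv2.INTER_CUBIC)
B=cv2.resize(b[120:215,235:335],(347,330),interpolation=cv2.INTER_CUBIC)
cv2.imwrite("pics/c4.png",np.hstack([A,B])[:,:,::-1])
E
python3 d.py .5768 -.0337 .1216 11.6
```

```text
t 15.9 pos [573.27 -26.47 121.39] shift mm [-0.37  2.05  7.78] turn deg [-0.35 -1.15  0.3 ] F [-1.79 18.37  6.68] M [2.8  0.18 0.04] w 29.34086975573903 q [-0.25  0.6   1.65  0.02  0.91 -0.46]
t 16.0 pos [573.35 -26.95 121.41] shift mm [-0.35  2.07  7.29] turn deg [-0.36 -1.11  0.3 ] F [-2.7  17.57  6.08] M [2.72 0.28 0.07] w 29.83451222934698 q [-0.25  0.6   1.65  0.02  0.91 -0.46]
```

View pics/c4.png

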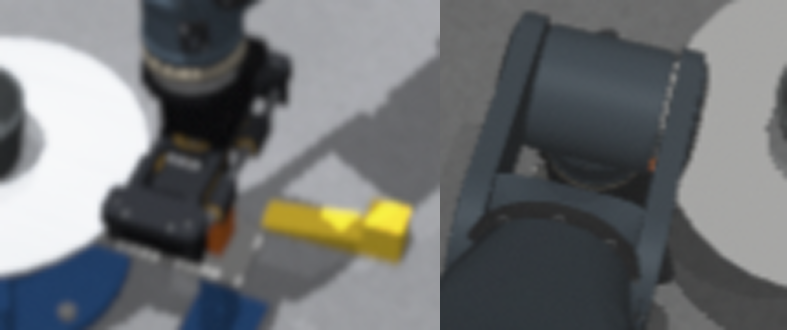

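The picture shows the gripper over the pad end at scene px ~(245,228), clear of the disc, with the mould upright on the disc. Next I'll measure the disc height by sub-pixel registration of the mould and rim against earlier pictures.

```bash
cat > lift.py <<'E'
import sys;from h import *
np.set_printoptions(precision=2,suppress=True)
def g(n): return cv2.cvtColor(cv2.imread("pics/"+n),cv2.COLOR_BGR2GRAY).astype(np.float32)
def meas(n,ref="s3.png"):
    for nm,(x0,y0,x1,y1),P in(("mould",(168,180,216,225),(.612,-.205,.17)),("rimL",(148,195,185,240),(.66,-.31,.138)),("bench",(235,60,330,150),None)):
        a,b=g(ref)[y0:y1,x0:x1],g(n)[y0:y1,x0:x1]
        W=np.eye(2,3,dtype=np.float32)
        cc,W=cv2.findTransformECC(a,b,W,cv2.MOTION_TRANSLATION,(3,200,1e-6),None,1)
        d=W[:,2]
        if P: s=proj("scene",np.array(P)+[0,0,.001])-proj("scene",P);print(n,ref,nm,round(cc,4),d,"px/mm",s,"lift mm",d@s/(s@s))
        else: print(n,nm,cc,d)
if __name__=="__main__":
    for r in("s0.png","s3.png"): meas(sys.argv[1],r)
    print("check s0->s3");meas("s3.png","s0.png")
E
python3 lift.py s4.png
python3 -c "
from e import *;print(fr(get_obs()['position']))"
```

```text
s4.png s0.png mould 0.9982 [-0.09 -0.56] px/mm [-0.04 -0.24] lift mm 2.364698813925097
s4.png s0.png rimL 0.9782 [-0.07 -0.57] px/mm [-0.06 -0.23] lift mm 2.422771262046712
s4.png bench 0.22199923502326527 [  2.99 -14.51]
s4.png s3.png mould 0.999 [-0.07 -0.58] px/mm [-0.04 -0.24] lift mm 2.4038122261069637
s4.png s3.png rimL 0.9818 [-0.04 -0.52] px/mm [-0.06 -0.23] lift mm 2.1674216047085735
[ -2.  182.5]Traceback (most recent call last):
  File "lift.py", line 13, in <module>
    for r in("s0.png","s3.png"): meas(sys.argv[1],r)
                                 ~~~~^^^^^^^^^^^^^^^
  File "lift.py", line 8, in meas
    cc,W=cv2.findTransformECC(a,b,W,cv2.MOTION_TRANSLATION,(3,200,1e-6),None,1)
         ~~~~~~~~~~~~~~~~~~~~^^^^^^^^^^^^^^^^^^^^^^^^^^^^^^^^^^^^^^^^^^^^^^^^^^
cv2.error: OpenCV(4.12.0) /io/opencv/modules/video/src/ecc.cpp:589: error: (-7:Iterations do not converge) The algorithm stopped before its convergence. The correlation is going to be minimized. Images may be uncorrelated or non-overlapped in function 'findTransformECC'
```

Lift is about 2.4 mm now, against 2.8 predicted from the travel. About 8–9 mm of travel remains.

```bash
python3 -m inch '[[20,[0,1.5,8],[0,-1.2,0]],[20,[0,1,8],[0,-0.3,0]]]' >/dev/null; python3 d.py .5768 -.0337 .1216 11.6
python3 -m inch '[[20,[0,1.5,7],[-0.2,-0.5,0]]]' >/dev/null; python3 d.py .5768 -.0337 .1216 11.6
```

```text
t 16.25 pos [573.79 -29.27 121.46] shift mm [-0.25  2.11  4.92] turn deg [-0.69 -1.02  0.6 ] F [-1.75 17.44  7.04] M [2.86 0.07 0.12] w 29.90503151295853 q [-0.25  0.6   1.64  0.01  0.92 -0.45]
t 16.375 pos [573.89 -29.77 121.48] shift mm [-0.24  2.11  4.4 ] turn deg [-0.65 -1.19  0.79] F [-4.91 16.72  9.55] M [ 2.72  0.33 -0.05] w 29.122332287792904 q [-0.25  0.6   1.64  0.02  0.92 -0.45]
```

```bash
python3 -m inch '[[20,[0,1,10],[-0.4,-1,0.8]],[20,[0,1,10],[-0.4,-0.5,0.4]]]' >/dev/null; python3 d.py .5768 -.0337 .1216 11.6
python3 - <<'E'
from h import *
save("scene","s5.png")
E
python3 lift.py s5.png 2>/dev/null
```

```text
t 16.625 pos [574.18 -35.75 121.43] shift mm [-0.14  2.98 -1.49] turn deg [-0.16 -1.14 -0.07] F [-2.18 19.52  8.17] M [ 2.99  0.66 -0.04] w 29.624699003125908 q [-0.27  0.6   1.65  0.02  0.91 -0.48]
s5.png s0.png mould 0.9977 [-0.15 -0.95] px/mm [-0.04 -0.24] lift mm 3.9721693975391723
s5.png s0.png rimL 0.9954 [-0.12 -0.78] px/mm [-0.06 -0.23] lift mm 3.327291911419147
s5.png bench 0.20480147157580486 [  2.77 -16.44]
s5.png s3.png mould 0.9983 [-0.14 -0.94] px/mm [-0.04 -0.24] lift mm 3.96156927311067
s5.png s3.png rimL 0.9972 [-0.07 -0.74] px/mm [-0.06 -0.23] lift mm 3.090804310299073
```

Lift is about 4 mm. Relax the push with hold rows and see whether it stays.

```bash
python3 -m inch '[[20,[0,0,1],[0,0,0]],[20,[0,0,0.5],[0,0,0]],[20,[0,0,0.5],[0,0,0]]]' >/dev/null; python3 d.py .5768 -.0337 .1216 11.6
python3 - <<'E'
from h import *
a=save("scene","s6.png")
o=[]
for i in range(8): imaging.camera("scene");
print(get_obs()["position"]*1e3,get_obs()["ft_force"])
a=save("scene","s7.png")
cv2.imwrite("pics/c7.png",cv2.resize(a[150:270,130:290],(800,600),interpolation=cv2.INTER_CUBIC)[:,:,::-1])
E
python3 lift.py s6.png 2>/dev/null;python3 lift.py s7.png 2>/dev/null; python3 d.py .5768 -.0337 .1216 11.6
```

```text
t 17.05 pos [574.15 -36.22 121.42] shift mm [-0.13  3.1  -1.95] turn deg [-0.14 -1.29 -0.06] F [-0.2   5.63  2.49] M [0.59 0.1  0.03] w 29.73695002396835 q [-0.27  0.6   1.65  0.03  0.91 -0.48]
[574.15017274 -36.18511945 121.44040871] [-0.40071197  6.57960953  2.20267566]
s6.png s0.png mould 0.997 [-0.14 -0.96] px/mm [-0.04 -0.24] lift mm 4.039005056645054
s6.png s0.png rimL 0.9954 [-0.12 -0.76] px/mm [-0.06 -0.23] lift mm 3.2433823222700515
s6.png bench 0.20437914846578356 [  2.73 -16.38]
s6.png s3.png mould 0.9977 [-0.13 -0.96] px/mm [-0.04 -0.24] lift mm 4.008800406514437
s6.png s3.png rimL 0.9972 [-0.1  -0.75] px/mm [-0.06 -0.23] lift mm 3.165007273818252
s7.png s0.png mould 0.997 [-0.15 -0.97] px/mm [-0.04 -0.24] lift mm 4.074389198694129
s7.png s0.png rimL 0.9954 [-0.12 -0.77] px/mm [-0.06 -0.23] lift mm 3.260106317249646
s7.png bench 0.1871256409925296 [  2.74 -17.03]
s7.png s3.png mould 0.9977 [-0.14 -0.96] px/mm [-0.04 -0.24] lift mm 4.032916756190231
s7.png s3.png rimL 0.9972 [-0.08 -0.72] px/mm [-0.06 -0.23] lift mm 3.035045943853166
t 17.55 pos [574.19 -36.21 121.46] shift mm [-0.09  3.06 -1.95] turn deg [-0.15 -1.29 -0.07] F [0.54 5.95 2.94] M [0.56 0.16 0.02] w 29.613651971294047 q [-0.27  0.6   1.65  0.03  0.91 -0.48]
```

View pics/c7.png

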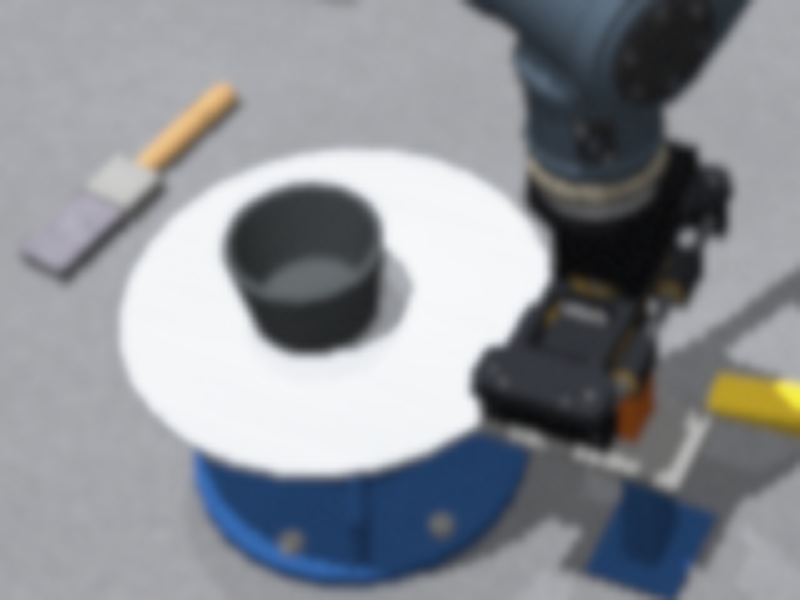

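The picture shows the disc level, with the mould upright at its middle, crop px ~(305,265). The gripper is on the wedge at (600,390) and the brush is untouched. Pose and push held steady for 0.5 s, so I'm handing in.

```bash
python3 -c "
from rig import robot;print(robot.hand_in())"
```

```text
the job is handed in; nothing more can be done
None
```

The job is handed in. I gripped the orange wedge across its block and slid it thin end first along the pad, under the red lift bar. It stopped with its thin end about 74 mm past the bar, where it carries the disc and is still gripped.

**Disc height:** my estimates all fall inside the 2 to 6 mm limits but do not fully agree.

| Estimate | Lift |
|---|---|
| Mould, registered against the earlier pictures | about 4.0 mm |
| Disc rim, same method (weaker view) | 3.0 to 3.3 mm |
| Wedge travel after it met the bar | about 4.3 mm |

**Stability:** in the last 0.5 s before hand-in, the pose held within 0.1 mm with about 6 N of push left. Wrist force peaked at about 20 N in the push readings. The robot clock read 17.6 s.

**Checks that were not clean:**
- The first descent drifted about 17 mm and tilted about 2°. I reopened the jaws, corrected and regripped before lifting.
- The tool ended about 1.3° tilted and about 3 mm off the pad's centreline.
- My check that the scene camera had not shifted failed, because the arm moved through that part of the picture.
- The last picture shows the mould upright on the disc and the brush in its place. I did not look at the tin and shim again at the end; the planned moves kept clear of them.

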